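Brush the brass offcuts off the press bed

ROBOT

A 6-joint arm with a two-finger parallel gripper is mounted at the origin on the work surface. World frame = base frame: x ahead of the robot, y to its left, z up, the work surface at z = 0. Lengths are in m, angles in rad, forces in N, time in s.
With the tool pointing down it reaches from about 0.275 to 0.85 m from the base axis. Payload 19 kg.
Tool frame: the origin (TCP) lies on the mounting face of the last link; the fingertips stand 173 mm ahead of it and the grasp point (between the pads) lies 155 mm ahead of it; z points along the fingers, y is the direction in which the jaws open and shut (so a half turn about z gives the same grasp; the last joint's range is limited). The gripper opens to 85 mm and grips with 20 to 120 N. Pads are 22 mm wide; open, the fingers measure 114 mm over their backs; the gripper's body (76 mm by 85 mm) begins 54 mm behind the grasp point. The pads swing forward as they close: fully open they stand 13 mm farther back than shut.
Start: joints at [1.137, 0.15, 1.437, -0, 1.554, -0.134], TCP at [0.17, 0.549, 0.405] pointing down, gripper open.
Joint ranges: [-2.8, 2.8], [-0.68, 2.1], [0.12, 2.68], [-1.39, 4.53], [0.16, 2.79], [-2.81, 2.81]. Speed limits (rad/s): [1.89, 1.89, 2.22, 3.01, 3.01, 3.01].

INTERFACE

Orientations are given as a unit quaternion [x, y, z, w].
In Python, from plant import manip, cams gives the robot as it stands.
- The arm moves only by the shell command python3 -m jog 'ROWS' [FORCE]. ROWS is JSON, a list of rows, each a list of 3 entries, a list of its own where there are three numbers: the turn, a rotation vector about the tool's x, y, z in rad, then the shift along the tool's x, y, z in m, then the gripper command: -1 is fully open, 1 is shut, values between are in proportion. A call has 1 to 12 rows; each row is the pose to reach, as a shift and turn from the pose measured when the call began, along the tool's axes at that moment; what a row does not reach only later rows make up. A row lasts 1/12 s, in which the tool goes at most 41.7 mm and 7.16 degrees, less where a joint would pass 70% of its speed; a pose out of reach is approached as far as the arm can. A call with a gripper value outside its range is refused whole. The fingers move at their own pace and stop on an object; FORCE is the grip in N (left out, the last holds). Time passes only in rows, so rows that repeat a pose let the fingers close. It gives the time, the measured TCP pose, the force and the opening at its end, in the units of the state.
- manip.observe(): the state, without advancing time (a new reading comes with each control period).
- cams.capture(name): name is "scene" or "top" or "wrist"; returns the picture (480x640x3 uint8, red, green, blue); there is no depth.
- cams.camera_info(name): a dict with "K" (3x3 intrinsics, pixels), "world_from_camera" (4x4, takes a point from camera to world coordinates); the wrist camera has in their place "tool_from_camera" (4x4, takes a point from camera to tool coordinates, whose origin is the TCP and whose axes are the flange's). Camera axes: x right, y up, looking along -z (the intrinsics and any distortion apply to the point x, -y, -z); pixel columns grow to the right and rows downward; lengths in m; the calibration is good to about 2 mm. A picture is of the moment at which its call begins: read the wrist's pose just before it. camera_info takes no time and is no camera call.
- manip.sign_off(): hands the job in, once; it reports no verdict.
The state is a dict: "time_s": time; "qpos": joint angles; "joint_vel": joint speeds; "effort": joint torques, N m; "eef_pos": TCP position; "orientation": TCP orientation; "force": force on the tool from outside, world axes, zero at the start; "wrist_torque": the same for the moment, N m; "grip_width": finger opening in m.
Only numpy, scipy, OpenCV 4.12 (cv2) and the standard library are available. Lean on these libraries where they do the work, as an engineer would, in place of code of your own. Each camera call takes 0.05 s, during which the arm holds its last target.

TASK

Take the flat brush from its leaning rest and use it to sweep all four brass offcuts off the bed of the hand press, out from under its head, over the open front edge and into the catch tray, pressing the bristles only lightly on the bed and never touching the scrap with the gripper. Then lean the brush back in its rest as you found it, and do not strike the press or disturb anything else on the table.

Things in the scene. Friction and masses are not known exactly. Their poses are not given: they have to be found in the camera images.
- press: small grey hand press fixed to the table, its open front facing sideways to the robot's left. Origin: on the table below the bed's middle. x points from its open front to its back, y left, z up; all 'press' mm are in this frame. Its column stands at the right: press x 15 to 75, y -175 to -125, 250 high
- bed_top (a point): press x 0, y 0, z 57: the highest place the bed's surface can be. The bed is a flat dark steel plate, press x -60 to 75, y -80 to 80; its height is adjustable and not reported: its top is at press z 45 to 57, so feel for it. Rails 12 mm high run along both sides (outside y +-80) and the back (beyond x 75); the front edge x -60 is open
- head_edge (a point): lower front edge of the press head, at press x 15, y 0, z 182. The head is a heavy block over the rear of the bed: press x 15 to 80, y -175 to 60, z 182 to 242; a ram end 40 mm across hangs 4 mm lower at x 48, y 0
- tray_in (a point): centre of the inner floor of the catch tray, at press x -110, y 0, z 5: an open steel tray 110 mm (press x) by 170 mm (y), walls 3 mm, rim 34 mm above the table, fixed to the press just in front of and below the bed's open front edge
- rest_grip (a point): where point brush_grip stands when the brush is home. The rest is a fixed steel stand: a plate 80 mm wide leaning 40 deg from vertical, top towards -x of this frame (z is up); the lowest 70 mm of the brush lies on the plate's upper (+x) face, the bristle ends on a toe ledge 30 mm above the table with a lip 6 mm high
- brush_grip (a point): grip point of the loose flat brush (110 to 180 g): middle of a wooden board 95 mm wide (y of this frame), 19 mm thick, 21 mm below its top edge and 100 mm from the bristle ends. z is vertical while the brush is in its rest; in this frame the brush runs from bristles to top along (-0.643, 0, 0.766) and its thickness along (0.766, 0, 0.643). The top 50 mm stand free of the rest
- bristle_end (a point): middle of the bristle ends of the brush, 100 mm from brush_grip, same axes. The stiff bristles are 91 mm wide, 14 mm thick and 40 mm long; they are sprung and give up to 8 mm along the brush, from 2 N at first touch to 8 N, and are hard after that
- scrap1: brass scrap, end of square bar 18 x 18 x 16 mm high, 43 g, lies on the press bed; origin at the centre of its underside (as for all scraps)
- scrap2: brass scrap, end of hexagonal bar, 21 mm across corners, 12 mm high, 30 g, on the bed
- scrap3: brass scrap, L-shaped, 22 x 18 mm, 14 mm high, 25 g, on the bed
- scrap4: brass scrap, flat bar end 24 x 15 x 8 mm high, 24 g, on the bed
- spray: bystander: small clear plastic spray bottle, 44 mm across, 130 mm tall, to be left where it is
- wax: bystander: white block of wax 60 x 90 x 35 mm, to be left where it is
- pot: bystander: terracotta pot 70 mm across, 80 mm tall, to be left where it is
- awl: bystander: wooden-handled awl lying on the table, 140 mm, to be left where it is
- mallet: bystander: hammer lying on the table, to be left where it is
- dring: bystander: brass ring 36 mm across lying flat, to be left where it is
- wrench: bystander: small steel spanner lying flat, 130 mm, to be left where it is
There are look-alikes about, which are no part of the job. What is shaped like the part that bears rest_grip but green is not meant.

How it is judged:
On the way, in this order (a step that is already met when the one before it is completed fails the run):
1. the brush has been taken out of its rest (distance between brush_grip and rest_grip above 0.06 m), for 0.1 s.
2. all four offcuts lie in the catch tray, while the brush is still out of its rest (x of scrap1 in the frame of tray_in between -0.055 and 0.055 m and y of scrap1 in the frame of tray_in between -0.085 and 0.085 m and z of each of scrap1, scrap2, scrap3, scrap4 in the frame of tray_in below 0.032 m and x of scrap2 in the frame of tray_in between -0.055 and 0.055 m and y of scrap2 in the frame of tray_in between -0.085 and 0.085 m and x of scrap3 in the frame of tray_in between -0.055 and 0.055 m and y of scrap3 in the frame of tray_in between -0.085 and 0.085 m and x of scrap4 in the frame of tray_in between -0.055 and 0.055 m and y of scrap4 in the frame of tray_in between -0.085 and 0.085 m and distance between brush_grip and rest_grip above 0.06 m), for 0.2 s.
At the end, for the whole second after the job is handed in: All four offcuts lie at rest in the catch tray (within its walls, undersides below 37 mm over the table); the brush is home in its rest, released and still, its grip point within 20 mm of the home point and its lean within 0.15 rad of the lean it had (x of scrap1 in the frame of tray_in between -0.055 and 0.055 m and y of scrap1 in the frame of tray_in between -0.085 and 0.085 m and z of each of scrap1, scrap2, scrap3, scrap4 in the frame of tray_in below 0.032 m and x of scrap2 in the frame of tray_in between -0.055 and 0.055 m and y of scrap2 in the frame of tray_in between -0.085 and 0.085 m and x of scrap3 in the frame of tray_in between -0.055 and 0.055 m and y of scrap3 in the frame of tray_in between -0.085 and 0.085 m and x of scrap4 in the frame of tray_in between -0.055 and 0.055 m and y of scrap4 in the frame of tray_in between -0.085 and 0.085 m and distance between brush_grip and rest_grip below 0.02 m and angle between brush_grip's own z axis and vertical below 0.15 rad and linear speed of each of brush, scrap1, scrap2, scrap3, scrap4 below 0.02 m/s); the robot touches nothing.
It fails at once if the gripper touches an offcut (contact force between the fingers and scrap1 above 0.5 N or contact force between the fingers and scrap2 above 0.5 N or contact force between the fingers and scrap3 above 0.5 N or contact force between the fingers and scrap4 above 0.5 N).
It fails at once if the brush is pressed on the bed with more than 25 N (contact force between brush and bed above 25 N).
It fails at once if the press is struck with more than 15 N by the arm, gripper or brush (contact force between any of the arm, the fingers, brush and press above 15 N).
It fails at once if a bystander is moved more than 30 mm (distance of any of spray, wax, pot, awl, mallet, dring, wrench from where it was at the start of the episode above 0.03 m).
It also fails if it takes over 56 s, if anything falls off the work surface, if the arm or the gripper's body presses on something with over 40 N, if the wrist force passes 120 N, or if a joint passes its speed limit or range.

## Working session

There is one attempt and no reset: what is moved stays moved. The work goes in short steps, Python scripts to look and compute and a shell command to move; the robot and the scene stay as the last step left them, time stands still between calls to the robot, and variables do not carry over. Pictures are saved under pics/ and viewed, and the job is handed in when it is done.

```bash
ls; mkdir -p pics; python3 - <<'E'
from plant import manip,cams
import cv2
print(manip.observe())
for n in ['scene','top','wrist']:
    im=cams.capture(n); cv2.imwrite(f'pics/{n}0.png',im[:,:,::-1]); print(n,cams.camera_info(n))
E
```

```text
pics
{'time_s': 0.0, 'qpos': array([ 1.13700793e+00,  1.50976698e-01,  1.43801752e+00, -2.76550936e-05,
        1.55379738e+00, -1.34017072e-01]), 'joint_vel': array([ 1.04225099e-03,  1.15055174e-04,  3.35760458e-05, -9.37780537e-04,
       -8.03372043e-05, -7.25005911e-06]), 'effort': array([ 6.05008259e-03, -7.13039732e+01, -5.70905113e+01,  4.18475274e-04,
        8.43048678e-03, -2.55785494e-05]), 'eef_pos': array([0.16981511, 0.54931353, 0.40408736]), 'orientation': array([ 1.49324812e-01,  9.88788016e-01, -5.79346036e-04, -1.54642295e-04]), 'force': array([-0.39330577, -0.02599282, -0.35920383]), 'wrist_torque': array([-0.02869886,  0.05653107,  0.02804251]), 'grip_width': 0.08509711830793108}
scene {'K': array([[488.1813051 ,   0.        , 320.69747164],
       [  0.        , 488.1813051 , 245.91620306],
       [  0.        ,   0.        ,   1.        ]]), 'world_from_camera': array([[-0.77352968, -0.53203708,  0.34436664,  0.9115152 ],
       [ 0.63372873, -0.65474446,  0.41194367,  0.43801667],
       [ 0.00630284,  0.53688569,  0.84363145,  1.07727087],
       [ 0.        
[... 304 characters left out ...]
992603,  0.00902017, -0.0081594 , -0.02251073],
       [-0.00707802,  0.11402061,  0.99345317,  1.41093527],
       [ 0.        ,  0.        ,  0.        ,  1.        ]])}
wrist {'K': array([[369.01957674,   0.        , 319.70518884],
       [  0.        , 369.01957674, 243.01005513],
       [  0.        ,   0.        ,   1.        ]]), 'tool_from_camera': array([[-3.91108793e-04,  9.59476950e-01,  2.81786852e-01,
         7.17357983e-02],
       [ 9.99999814e-01,  2.43376711e-04,  5.59268023e-04,
         1.97096812e-04],
       [ 4.68024419e-04,  2.81787019e-01, -9.59476866e-01,
         3.10982799e-02],
       [ 0.00000000e+00,  0.00000000e+00,  0.00000000e+00,
         1.00000000e+00]])}
```

View pics/scene0.png

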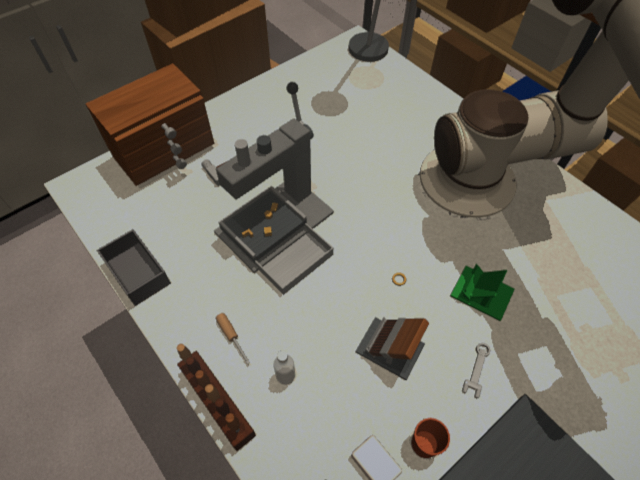

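View pics/top0.png

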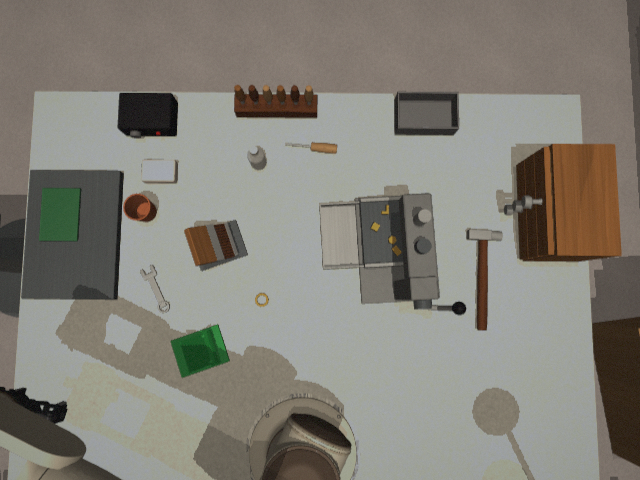

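View pics/wrist0.png

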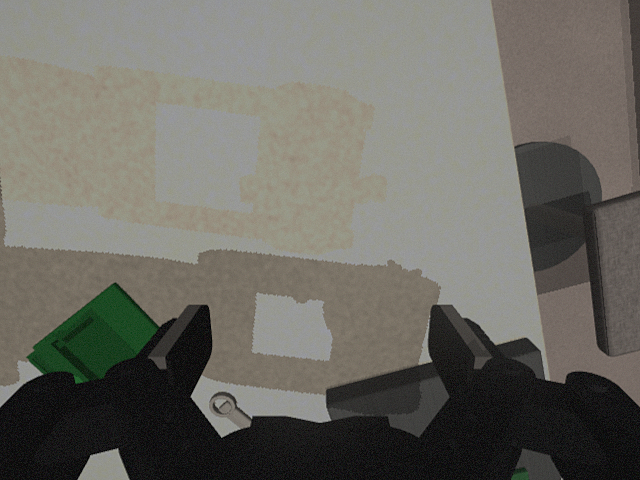

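```bash
cat > h.py <<'E'
from plant import manip,cams
import cv2,numpy as np
from scipy.spatial.transform import Rotation as R
def cam(n):
    i=cams.camera_info(n); return i['K'],i['world_from_camera']
def ray(n,u,v,KT=None):
    K,T=KT or cam(n)
    d=np.array([(u-K[0,2])/K[0,0],-(v-K[1,2])/K[1,1],-1]); return T[:3,3],T[:3,:3]@d
def onz(n,u,v,z,KT=None):
    o,d=ray(n,u,v,KT); return o+d*(z-o[2])/d[2]
def tri(a,b):
    A=np.zeros((3,3));y=np.zeros(3)
    rs=[ray(*a),ray(*b)]
    for o,d in rs:
        d=d/np.linalg.norm(d);P=np.eye(3)-np.outer(d,d);A+=P;y+=P@o
    p=np.linalg.solve(A,y)
    return p,[np.linalg.norm(np.cross(p-o,d/np.linalg.norm(d))) for o,d in rs]
def proj(n,p,KT=None):
    K,T=KT or cam(n); c=T[:3,:3].T@(np.array(p)-T[:3,3]); return K[0,0]*c[0]/-c[2]+K[0,2], K[1,1]*-c[1]/-c[2]+K[1,2]
def wristKT(s=None):
    s=s or manip.observe(); i=cams.camera_info('wrist'); T=np.eye(4)
    T[:3,:3]=R.from_quat(s['orientation']).as_matrix();T[:3,3]=s['eef_pos']
    return i['K'],T@i['tool_from_camera']
E
python3 - <<'E'
import cv2
t=cv2.imread('pics/top0.png');s=cv2.imread('pics/scene0.png')
c=lambda im,x,y,w,h,f,n:cv2.imwrite(n,cv2.resize(im[y:y+h,x:x+w],None,fx=f,fy=f,interpolation=cv2.INTER_CUBIC))
c(t,310,180,140,130,5,'pics/a.png');c(t,170,205,90,75,8,'pics/b.png');c(s,345,305,95,80,8,'pics/c.png');c(s,205,120,140,180,3.3,'pics/d.png')
E
```

```text
(no output)
```

View pics/a.png

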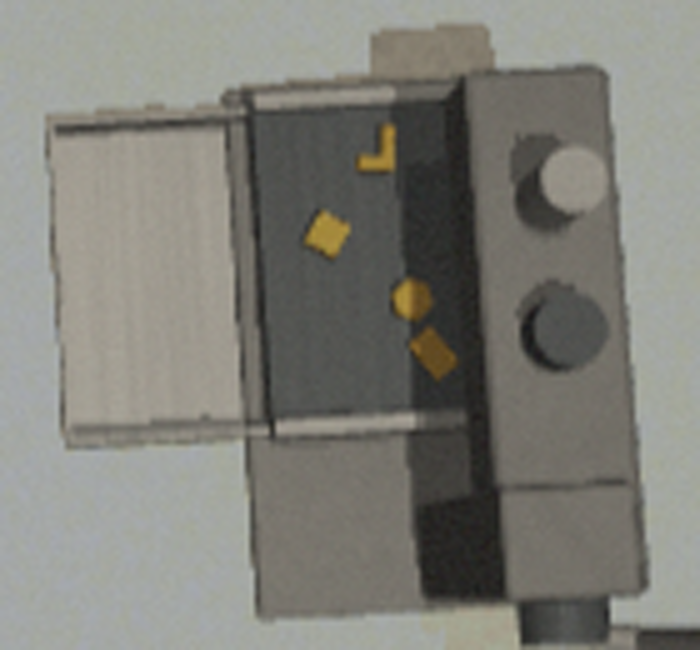

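View pics/b.png

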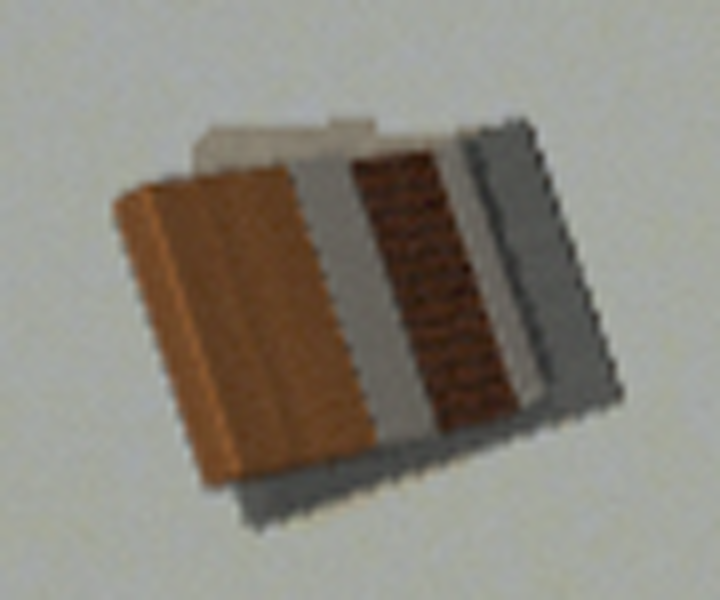

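View pics/c.png

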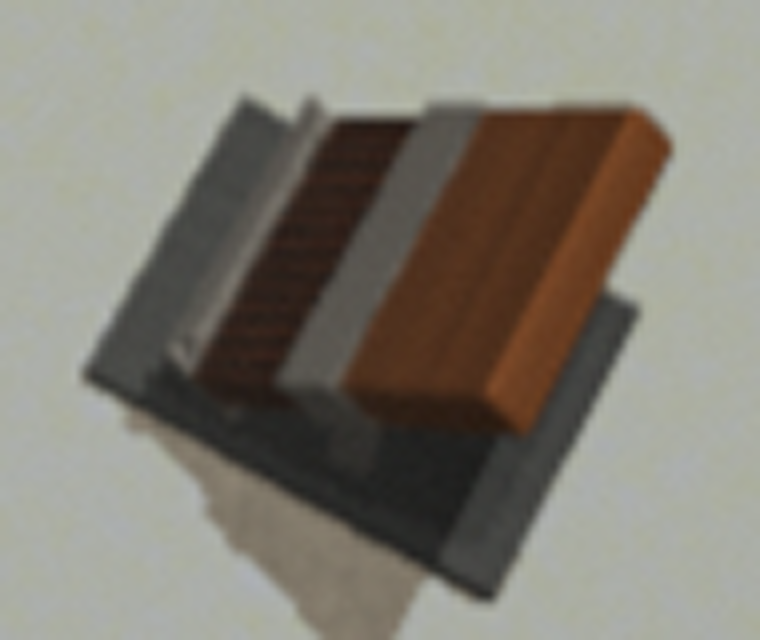

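View pics/d.png

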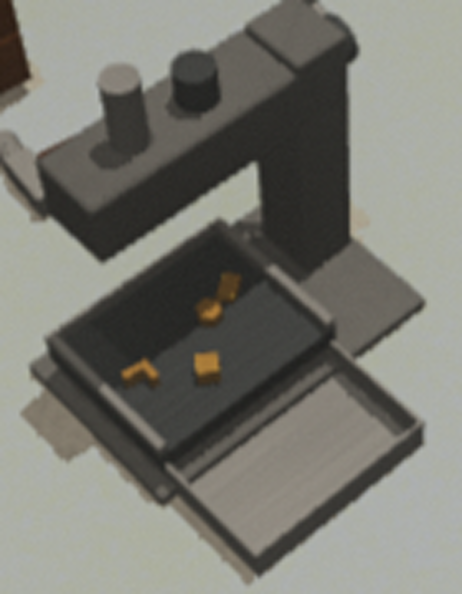

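```bash
cat > m1.py <<'E'
from h import *
from scipy.optimize import least_squares
A=lambda x,y:((x+.5)/5-.5+310,(y+.5)/5-.5+180)
B=lambda x,y:((x+.5)/8-.5+170,(y+.5)/8-.5+205)
C=lambda x,y:((x+.5)/8-.5+345,(y+.5)/8-.5+305)
D=lambda x,y:((x+.5)/3.3-.5+205,(y+.5)/3.3-.5+120)
pts=[('top',A(45,117),(-168,88,34)),('top',A(65,447),(-168,-88,34)),('top',A(465,72),(15,60,242)),('top',A(607,66),(80,60,242)),('top',A(645,595),(80,-175,242)),('top',A(505,600),(15,-175,242)),
('scene',D(260,562),(-168,88,34)),('scene',D(424,425),(-168,-88,34)),('scene',D(40,160),(80,60,242)),('scene',D(95,215),(15,60,242)),('scene',D(105,262),(15,60,182))]
KT={n:cam(n) for n in('top','scene')}
def T(q,p):
    c,s=np.cos(q[2]),np.sin(q[2]);x,y,z=np.array(p)/1e3;return np.array([q[0]+c*x-s*y,q[1]+s*x+c*y,z])
f=lambda q:np.ravel([np.subtract(proj(n,T(q,p),KT[n]),uv) for n,uv,p in pts])
r=least_squares(f,[.45,-.1,-1.57],loss='soft_l1')
print('press',r.x,np.round(f(r.x).reshape(-1,2),1).tolist())
q=r.x
for nm,a in [('sq16',(327,233)),('hex',(412,299)),('L',(377,152)),('flat',(434,352))]:
    p=onz('top',*A(*a),.05+.012);c,s=np.cos(q[2]),np.sin(q[2]);d=p[:2]-q[:2];print(nm,p,'press mm',1e3*(c*d[0]+s*d[1]),1e3*(-s*d[0]+c*d[1]))
ps={}
for k,a,b in [('U+',(145,187),(487,395)),('U-',(240,475),(628,108)),('L+',(115,205),(525,432)),('L-',(207,487),(670,150)),]:
    p,e=tri(('top',*B(*a)),('scene',*C(*b)));ps[k]=p;print(k,p,e)
for k in 'UL': print(k,np.linalg.norm(ps[k+'+']-ps[k+'-']))
for k in '+-': print(k,np.linalg.norm(ps['U'+k]-ps['L'+k]))
E
python3 m1.py
```

```text
press [ 0.55875019 -0.20712571 -1.50786426] [[-1.0, -0.4], [-1.2, 1.0], [-1.0, 0.0], [-0.1, -0.3], [0.9, 0.5], [-1.0, 1.1], [-1.4, -0.4], [1.9, -1.0], [-2.3, -0.7], [-1.4, -0.9], [-0.6, 1.6]]
sq16 [ 0.57136693 -0.18001191  0.062     ] press mm -26.266661507014504 14.296971316002178
hex [ 0.53801496 -0.22289992  0.062     ] press mm 14.43892620737493 -21.686233261650052
L [ 0.61326552 -0.20566469  0.062     ] press mm 1.970364926535064 54.49929833497491
flat [ 0.51116299 -0.23379698  0.062     ] press mm 23.625679034779473 -49.17036706001499
U+ [0.55429102 0.28208182 0.12496095] [np.float64(0.0004563927566267809), np.float64(0.00045639275662666536)]
U- [0.46795185 0.24979503 0.12297813] [np.float64(0.0007027536263410028), np.float64(0.0007027536263410662)]
L+ [0.54992748 0.29351741 0.11482711] [np.float64(0.0005146578181680216), np.float64(0.0005146578181679845)]
L- [0.46416921 0.26264022 0.11319557] [np.float64(0.0003509664298972783), np.float64(0.0003509664298973503)]
U 0.09219989455859336
L 0.09116218396668678
+ 0.01589049550658904
- 0.016583302108967263
```

```bash
cat >> h.py <<'E'
def target(grip,lean,yaw,dist=.155):
    """tool pose with brush axis leaning 'lean' from vertical, frame x at yaw; TCP dist behind grip"""
    xh=np.array([np.cos(yaw),np.sin(yaw),0]);yh=np.array([-np.sin(yaw),np.cos(yaw),0])
    d=-np.sin(lean)*xh+np.cos(lean)*np.array([0,0,1])
    M=np.column_stack([-yh,np.cross(-d,-yh),-d])
    return np.array(grip)+dist*d,M
def delta(pos,M,s=None):
    s=s or manip.observe();R0=R.from_quat(s['orientation'])
    rv=(R0.inv()*R.from_matrix(M)).as_rotvec();sh=R0.inv().apply(pos-s['eef_pos'])
    print('t',round(s['time_s'],2),'turn',np.round(rv,4).tolist(),'shift',np.round(sh,4).tolist(),'rows>=',max(np.degrees(np.linalg.norm(rv))/7.16,np.linalg.norm(sh)/.0417))
E
python3 - <<'E'
from h import *
delta(*target([.514,.2594,.106],np.radians(40),-1.213,.275))
E
```

```text
t 0.15 turn [0.6715, -0.2298, -0.6301] shift [-0.3064, -0.0353, 0.0876] rows>= 7.688896234357698
```

```bash
python3 -m jog '[[[0,0,0],[-0.05,0,0],-1],[[0.2,-0.07,-0.19],[-0.12,-0.01,0.03],-1],[[0.4,-0.14,-0.37],[-0.2,-0.02,0.06],-1],[[0.67,-0.23,-0.63],[-0.306,-0.035,0.088],-1],[[0.67,-0.23,-0.63],[-0.306,-0.035,0.088],-1],[[0.67,-0.23,-0.63],[-0.306,-0.035,0.088],-1],[[0.67,-0.23,-0.63],[-0.306,-0.035,0.088],-1],[[0.67,-0.23,-0.63],[-0.306,-0.035,0.088],-1],[[0.67,-0.23,-0.63],[-0.306,-0.035,0.088],-1],[[0.67,-0.23,-0.63],[-0.306,-0.035,0.088],-1],[[0.67,-0.23,-0.63],[-0.306,-0.035,0.088],-1],[[0.67,-0.23,-0.63],[-0.306,-0.035,0.088],-1]]'
python3 - <<'E'
from h import *
delta(*target([.514,.2594,.106],np.radians(40),-1.213,.275))
s=manip.observe();print(s['qpos'],s['force'])
cv2.imwrite('pics/w1.png',cams.capture('wrist')[:,:,::-1])
E
```

```text
time_s: 1.15
eef_pos: [0.4512, 0.4259, 0.3166]
orientation: [-0.166, 0.926, -0.335, 0.061]
force: [-0.2, 0.3, -0.5]
grip_width: 0.0854
t 1.15 turn [0.0039, 0.0008, -0.0022] shift [-0.0005, -0.0009, 0.0007] rows>= 0.03607678979265052
[ 0.77349018  0.39525992  1.37932719 -0.6290782   1.66775155 -1.11806971] [-0.21284271  0.25395272 -0.52148952]
```

View pics/w1.png

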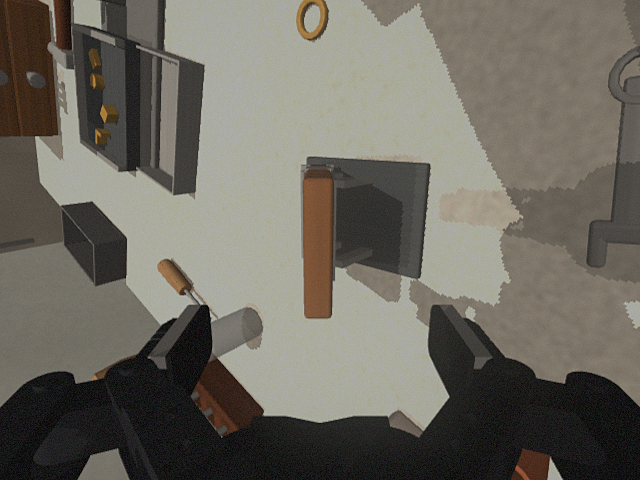

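```bash
python3 - <<'E'
from h import *
im=cv2.imread('pics/w1.png');h=cv2.cvtColor(im,cv2.COLOR_BGR2HSV)
m=cv2.inRange(h,(3,90,60),(20,255,255));m[:, :280]=0;m[:,360:]=0;m[:150]=0;m[330:]=0
r=cv2.minAreaRect(np.argwhere(m)[:,::-1].astype(np.float32));print(r);
KT=wristKT()
yaw=-1.213;xh=np.array([np.cos(yaw),np.sin(yaw),0]);yh=np.array([-np.sin(yaw),np.cos(yaw),0])
l=np.radians(40);d=-np.sin(l)*xh+np.array([0,0,np.cos(l)]);n=np.cos(l)*xh+np.array([0,0,np.sin(l)])
g=np.array([.514,.2594,.106])
P=[g+.021*d+a*.0475*yh+b*.0095*n for a,b in((1,1),(1,-1),(-1,-1),(-1,1))]
for p in P: print(np.round(p,4),[np.round(proj(c,p,KT if c=='wrist' else None),1).tolist() for c in('wrist','top','scene')])
c=cv2.resize(im[140:340,260:440],None,fx=3,fy=3,interpolation=cv2.INTER_CUBIC);cv2.imwrite('pics/w1c.png',c)
E
```

```text
((318.0, 241.0), (152.0, 30.0), 90.0)
[0.5563 0.2819 0.1282] [[302.8, 319.5], [187.3, 227.0], [404.7, 353.9]]
[0.5512 0.2955 0.116 ] [[331.0, 319.4], [182.9, 229.7], [410.3, 359.4]]
[0.4622 0.2622 0.116 ] [[332.1, 177.0], [195.2, 266.3], [428.9, 322.1]]
[0.4673 0.2486 0.1282] [[300.4, 177.0], [199.8, 263.9], [423.6, 316.5]]
```

View pics/w1c.png

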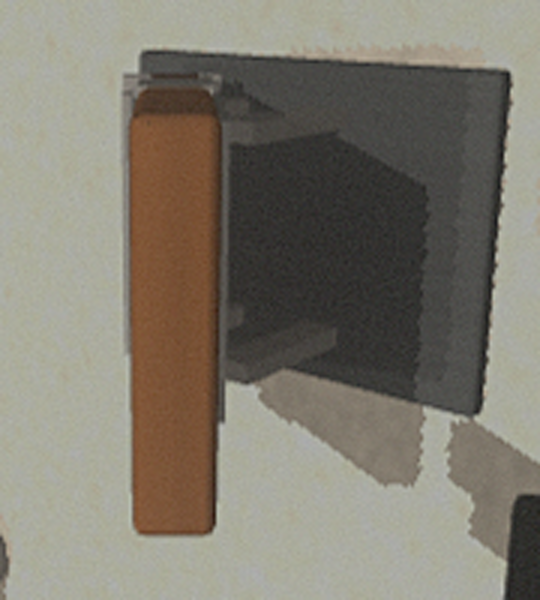

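```bash
python3 -m jog '[[[0,0,0],[0,0,0.03],-1],[[0,0,0],[0,0,0.06],-1],[[0,0,0],[0,0,0.09],-1],[[0,0,0],[0,0,0.105],-1],[[0,0,0],[0,0,0.117],-1],[[0,0,0],[0,0,0.117],-1]]'
python3 - <<'E'
from h import *
s=manip.observe();print(s['force'])
cv2.imwrite('pics/w2.png',cams.capture('wrist')[:,:,::-1])
E
```

```text
time_s: 1.7
eef_pos: [0.4774, 0.355, 0.2259]
orientation: [-0.166, 0.926, -0.335, 0.061]
force: [-0.2, 0.6, 0.2]
grip_width: 0.0854
[-0.2087678   0.61478782  0.22831886]
```

View pics/w2.png

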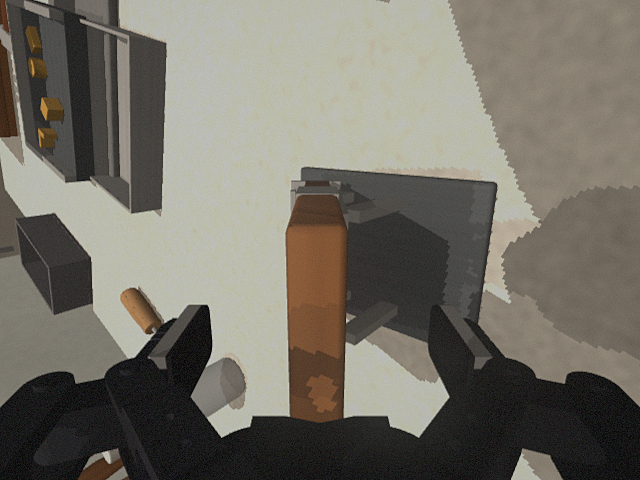

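```bash
python3 -m jog '[[[0,0,0],[0,0,0],1],[[0,0,0],[0,0,0],1],[[0,0,0],[0,0,0],1],[[0,0,0],[0,0,0],1],[[0,0,0],[0,0,0],1],[[0,0,0],[0,0,0],1],[[0,0,0],[0,0,0],1],[[0,0,0],[0,0,0],1]]' 70
python3 - <<'E'
from h import *
s=manip.observe();print(s['force'],s['eef_pos'],s['orientation'].tolist())
cv2.imwrite('pics/w3.png',cams.capture('wrist')[:,:,::-1])
E
```

```text
time_s: 2.42
eef_pos: [0.4776, 0.3557, 0.2277]
orientation: [-0.166, 0.926, -0.335, 0.062]
force: [0.6, -1.5, 6.0]
grip_width: 0.0181
[ 0.55708057 -1.52534756  5.97605228] [0.47756642 0.35569903 0.22772062] [-0.1659495807804203, 0.9255244308964732, -0.3347571937611022, 0.061667541525134845]
```

View pics/w3.png

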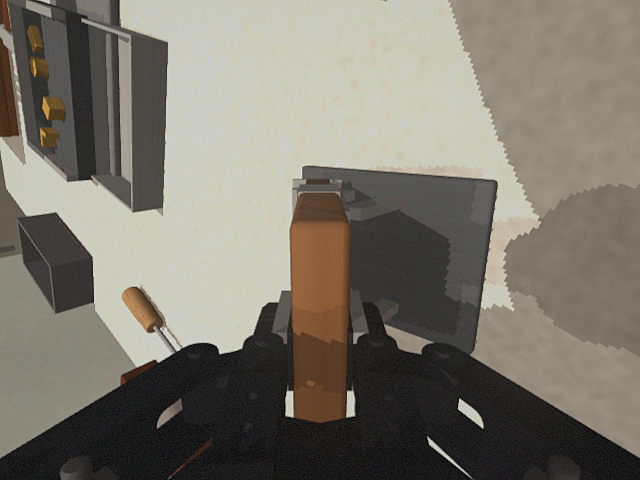

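```bash
cat >> h.py <<'E'
PQ=[0.5588,-0.2071,-1.508]
L_END=.2575
def pw(x,y,z,q=None):
    q=q or PQ;c,s=np.cos(q[2]),np.sin(q[2]);return np.array([q[0]+(c*x-s*y)/1e3,q[1]+(s*x+c*y)/1e3,z/1e3])
def endtgt(x,y,z,lean,q=None):
    q=q or PQ;return target(pw(x,y,z,q),np.radians(lean),q[2],L_END)
def inpress(p,q=None):
    q=q or PQ;c,s=np.cos(q[2]),np.sin(q[2]);d=p[:2]-np.array(q[:2]);return np.round([1e3*(c*d[0]+s*d[1]),1e3*(-s*d[0]+c*d[1]),1e3*p[2]],1)
def endnow(s=None):
    s=s or manip.observe();M=R.from_quat(s['orientation']).as_matrix();return inpress(s['eef_pos']+L_END*M[:,2]),s['force'].round(1)
E
python3 -m jog '[[[0,0,0],[0,-0.01,-0.012],1],[[0,0,0],[0,-0.026,-0.031],1],[[0,0,0],[0,-0.045,-0.054],1],[[0,0,0],[0,-0.065,-0.077],1],[[0,0,0],[0,-0.065,-0.077],1],[[0,0,0],[0,-0.065,-0.077],1]]'
python3 - <<'E'
from h import *
print(endnow(),manip.observe()['wrist_torque'])
delta(*endtgt(-120,-31,130,45))
print(endtgt(-120,-31,130,45))
E
```

```text
time_s: 2.97
eef_pos: [0.4774, 0.3551, 0.3311]
orientation: [-0.165, 0.926, -0.334, 0.063]
force: [0.4, 0.5, -1.8]
grip_width: 0.0181
(array([-409.1,    2.9,  133.1]), array([ 0.4,  0.5, -1.8])) [ 0.44382684  0.27811296 -0.07581708]
t 2.97 turn [0.0925, 0.2025, 0.2123] shift [0.0622, -0.1859, 0.1787] rows>= 6.360268652158082
(array([0.50890405, 0.09243918, 0.31208   ]), array([[-0.99802896, -0.04437453,  0.04437453],
       [-0.06275506,  0.70571304, -0.70571304],
       [-0.        , -0.70710678, -0.70710678]]))
```

```bash
python3 - <<'E'
from h import *
for z in(0,.13):print(onz('top',256,157,z))
E
python3 -m jog '[[[0,0,0],[0.015,-0.03,0.03],1],[[0.03,0.07,0.07],[0.031,-0.06,0.06],1],[[0.06,0.13,0.14],[0.045,-0.12,0.12],1],[[0.09,0.2,0.21],[0.062,-0.186,0.179],1],[[0.0925,0.2025,0.2123],[0.0622,-0.1859,0.1787],1],[[0.0925,0.2025,0.2123],[0.0622,-0.1859,0.1787],1],[[0.0925,0.2025,0.2123],[0.0622,-0.1859,0.1787],1],[[0.0925,0.2025,0.2123],[0.0622,-0.1859,0.1787],1],[[0.0925,0.2025,0.2123],[0.0622,-0.1859,0.1787],1],[[0.0925,0.2025,0.2123],[0.0622,-0.1859,0.1787],1],[[0.0925,0.2025,0.2123],[0.0622,-0.1859,0.1787],1]]'
python3 - <<'E'
from h import *
s=manip.observe();print(endnow(s),s['eef_pos'].tolist(),s['orientation'].tolist(),s['qpos'])
for n in('wrist','top','scene'): cv2.imwrite(f'pics/{n}4.png',cams.capture(n)[:,:,::-1])
t=cv2.imread('pics/top4.png')[160:320,240:460];cv2.imwrite('pics/top4c.png',cv2.resize(t,None,fx=3.5,fy=3.5))
E
```

```text
[0.76550513 0.13326288 0.        ]
[0.73087882 0.1189103  0.13      ]
time_s: 3.88
eef_pos: [0.5088, 0.0932, 0.3118]
orientation: [-0.03, 0.923, -0.382, 0.012]
force: [-0.9, 0.5, -1.3]
grip_width: 0.018
(array([-120.9,  -31. ,  129.7]), array([-0.9,  0.5, -1.3])) [0.5087865261688218, 0.09324532433698506, 0.3118392154399131] [-0.02953830384097279, 0.9234560938963152, -0.3823770657169963, 0.012004618511976818] [ 0.23363218  0.16390521  1.70591568 -0.77510921  1.47677256 -1.24120501]
```

View pics/wrist4.png

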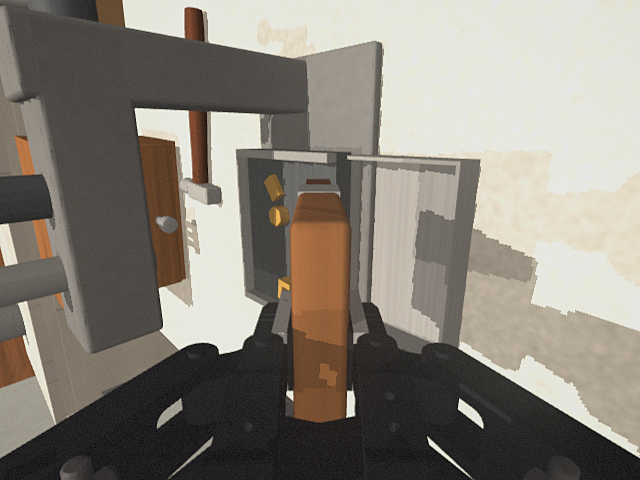

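View pics/top4c.png

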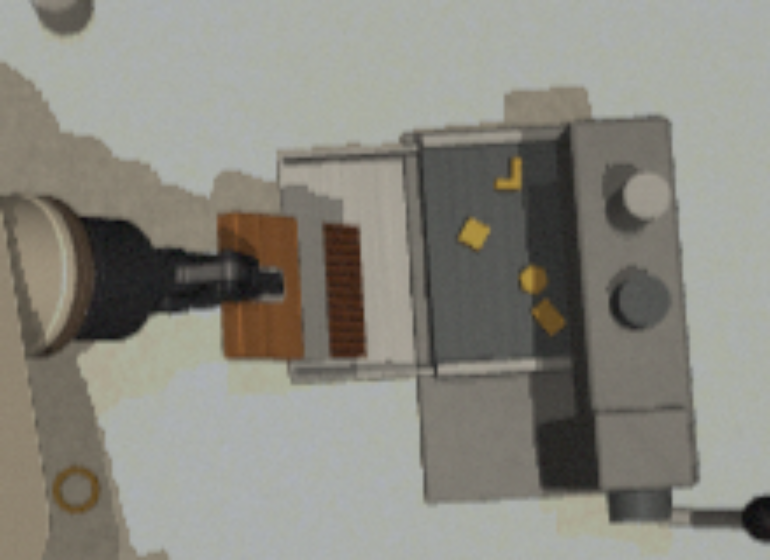

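View pics/scene4.png

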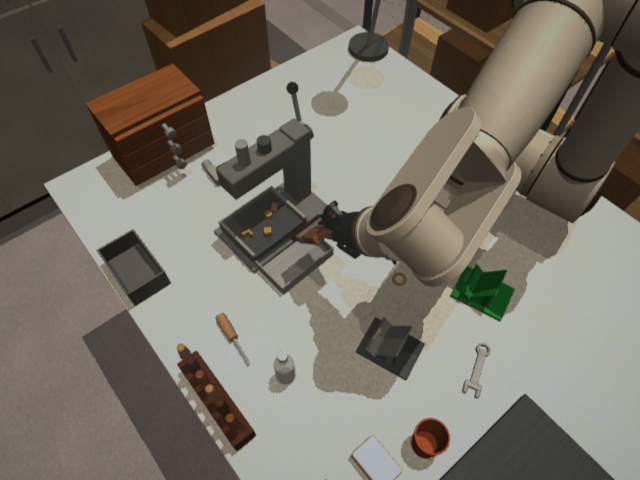

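```bash
python3 - <<'E'
from h import *
s=manip.observe();M=R.from_quat(s['orientation']).as_matrix();e=s['eef_pos']+L_END*M[:,2]
# n=-y tool, width=-x tool
for nm,a,h,b in [('br+',0,.0455,.007),('br-',0,-.0455,.007),('bd+',.121,.0475,.0095),('bd-',.121,-.0475,.0095)]:
    p=e-M[:,2]*a-M[:,0]*h-M[:,1]*b
    u=np.array(proj('top',p));print(nm,np.round(p,3),'crop',np.round((u-[240,160])*3.5,1),np.round(proj('scene',p),1))
for p in [(-60,80,57),(-60,-80,57),(-168,88,34),(-168,-88,34),(15,60,242),(80,60,242),(80,-175,242),(15,-175,242)]:
    print(p,np.round((np.array(proj('top',pw(*p)))-[240,160])*3.5,1), 'wrist',np.round(proj('wrist',pw(*p),wristKT(s)),1))
E
python3 - <<'E'
import cv2
t=cv2.imread('pics/wrist4.png')[130:370,220:500];cv2.imwrite('pics/w4c.png',cv2.resize(t,None,fx=2.5,fy=2.5))
E
```

```text
br+ [ 0.566 -0.091  0.135] crop [354.6 224.1] [288.9 235.7]
br- [ 0.475 -0.096  0.135] crop [362.7 356.1] [317.7 214.1]
bd+ [ 0.563 -0.007  0.222] crop [231.2 209.5] [312.3 237.5]
bd- [ 0.468 -0.013  0.222] crop [239.2 357.2] [344.6 212.7]
(-60, 80, 57) [419.7 146.2] wrist [328.  329.9]
(-60, -80, 57) [433.8 364.1] wrist [329.4 162.2]
(-168, 88, 34) [271.6 148.9] wrist [441.8 375.7]
(-168, -88, 34) [284.7 384.8] wrist [466.  156.8]
(15, 60, 242) [565.7 119.1] wrist [ 87.4 358.2]
(80, 60, 242) [668.3 113.6] wrist [ 66.6 327.6]
(80, -175, 242) [698.2 486.7] wrist [ 1.7 25.7]
(15, -175, 242) [593.4 492.3] wrist [15.6  3.3]
```

View pics/w4c.png

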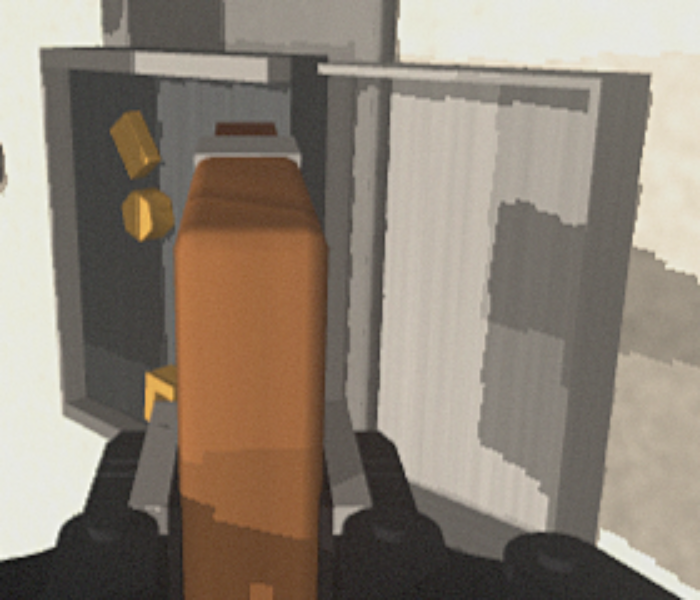

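```bash
sed -i 's/-168,88/-165,85/g;s/-168,-88/-165,-85/g' m1.py; python3 m1.py | head -1; python3 - <<'E'
exec(open('m1.py').read().split('for nm,a in')[0])
# top only
pts=[p for p in pts if p[0]=='top']
r=least_squares(f,[.45,-.1,-1.57]);print('top only',r.x,np.round(f(r.x),1).tolist())
s=manip.observe();W=wristKT(s)
for p in [(-165,-85,34),(-60,-80,57),(-60,-80,45),(75,-80,69),(75,-80,57),(80,-175,242)]: print(p,np.round(proj('wrist',pw(*p,list(r.x)),W),1),((np.round(proj('wrist',pw(*p,list(r.x)),W),1)-[220,130])*2.5))
E
```

```text
press [ 0.55873815 -0.20615461 -1.50770948] [[-0.2, 0.6], [-0.5, -0.2], [-1.4, 0.0], [-0.5, -0.3], [0.5, 0.5], [-1.5, 1.1], [-1.0, -1.7], [0.5, -0.8], [-2.1, -0.4], [-1.2, -0.6], [-0.4, 1.9]]
press [ 0.55873815 -0.20615461 -1.50770948] [[-0.2, 0.6], [-0.5, -0.2], [-1.4, 0.0], [-0.5, -0.3], [0.5, 0.5], [-1.5, 1.1], [-1.0, -1.7], [0.5, -0.8], [-2.1, -0.4], [-1.2, -0.6], [-0.4, 1.9]]
top only [ 0.55939223 -0.20760248 -1.50890575] [0.4, 0.3, 0.0, -0.6, -0.7, -0.2, 0.2, -0.6, 1.1, 0.2, -0.9, 0.8]
(-165, -85, 34) [460.6 162.1] [601.5   80.25]
(-60, -80, 57) [329.  162.9] [272.5   82.25]
(-60, -80, 45) [338.5 162.2] [296.25  80.5 ]
(75, -80, 69) [230.8 156.7] [27.   66.75]
(75, -80, 57) [240.2 156.2] [50.5 65.5]
(80, -175, 242) [ 1.8 26.6] [-545.5 -258.5]
```

```bash
sed -i 's/^PQ=.*/PQ=[.5594,-.2076,-1.509]/' h.py; cat > scr.py <<'E'
from h import *
import sys
def scraps(im,save=None):
    h=cv2.cvtColor(im,cv2.COLOR_BGR2HSV)
    m=cv2.inRange(h,(12,110,60),(32,255,255));m[:200]=0;m[290:]=0;m[:,:318]=0;m[:,420:]=0
    n,lab,st,ce=cv2.connectedComponentsWithStats(m)
    for i in range(1,n):
        if st[i,4]<4: continue
        ys,xs=np.nonzero(lab==i);z=.06
        P=np.array([inpress(onz('top',x,y,z)) for x,y in zip(xs,ys)])
        print('px',ce[i].round(1),'A',st[i,4],'press c',P.mean(0)[:2].round(0),'x',P[:,0].min(),P[:,0].max(),'y',P[:,1].min(),P[:,1].max())
if __name__=='__main__':
    scraps(cv2.imread(sys.argv[1]))
E
python3 scr.py pics/top4.png
```

```text
px [385.7 210. ] A 41 press c [ 3. 54.] x -9.0 10.2 y 46.1 67.0
px [321.6 242.6] A 273 press c [-164.  -21.] x -176.2 -155.4 y -70.1 32.3
px [374.9 226.5] A 55 press c [-27.  13.] x -37.0 -16.2 y 1.5 24.8
px [337.9 230.4] A 8 press c [-121.    8.] x -126.3 -116.2 y 6.3 12.0
px [333.2 235.5] A 4 press c [-134.   -4.] x -134.8 -131.9 y -8.1 -0.6
px [392.  239.4] A 50 press c [ 14. -22.] x 4.2 24.3 y -31.4 -13.3
px [341.4 242.4] A 5 press c [-114.  -23.] x -118.0 -112.6 y -24.6 -19.5
px [396.2 250.1] A 56 press c [ 23. -50.] x 12.6 32.6 y -62.3 -39.1
px [335.  252.5] A 4 press c [-132.  -48.] x -134.5 -129.6 y -49.2 -46.4
px [341.5 254.5] A 6 press c [-116.  -54.] x -117.4 -112.0 y -57.5 -49.9
px [337.3 256.2] A 6 press c [-127.  -57.] x -132.4 -122.6 y -62.2 -54.1
```

```bash
python3 - <<'E'
from h import *
print(endnow())
for t in [(-120,-32,86,45),(-30,-32,86,45),(20,-32,86,45),(52,-32,86,45)]: print(t);delta(*endtgt(*t))
E
```

```text
(array([-121.3,  -31.6,  129.8]), array([ 0.2, -0.6, -2.2]))
(-120, -32, 86, 45)
t 4.03 turn [0.0001, 0.0014, 0.0017] shift [0.0001, 0.0301, 0.0319] rows>= 1.0520070504753478
(-30, -32, 86, 45)
t 4.03 turn [0.0001, 0.0014, 0.0017] shift [0.0003, -0.0335, 0.0955] rows>= 2.428242392925839
(20, -32, 86, 45)
t 4.03 turn [0.0001, 0.0014, 0.0017] shift [0.0004, -0.0689, 0.1309] rows>= 3.547228500153293
(52, -32, 86, 45)
t 4.03 turn [0.0001, 0.0014, 0.0017] shift [0.0005, -0.0915, 0.1535] rows>= 4.28616130790478
```

Go to just inside first (x≈20), check forces, then fully under the head.

```bash
python3 -m jog '[[[0,0,0],[0,0.015,0.016],1],[[0,0,0],[0,0.03,0.032],1],[[0,0,0],[0,0.03,0.032],1],[[0,0,0],[0,0,0.063],1],[[0,0,0],[0,-0.033,0.095],1],[[0,0,0],[0,-0.05,0.113],1],[[0,0,0],[0,-0.069,0.131],1],[[0,0,0],[0,-0.069,0.131],1]]'
python3 - <<'E'
from h import *
print(endnow());delta(*endtgt(52,-32,86,45))
for n in('wrist','top','scene'): cv2.imwrite(f'pics/{n}5.png',cams.capture(n)[:,:,::-1])
s=cv2.imread('pics/scene5.png')[110:310,180:400];cv2.imwrite('pics/s5c.png',cv2.resize(s,None,fx=3.5,fy=3))
E
```

```text
time_s: 4.7
eef_pos: [0.518, -0.0512, 0.2694]
orientation: [-0.028, 0.923, -0.383, 0.012]
force: [0.1, 1.2, -1.2]
grip_width: 0.0182
(array([ 23.7, -31.7,  87.5]), array([ 0.1,  1.2, -1.2]))
t 4.7 turn [-0.0013, -0.0001, -0.0004] shift [0.0003, -0.0193, 0.0212] rows>= 0.686053147287793
```

View pics/wrist5.png

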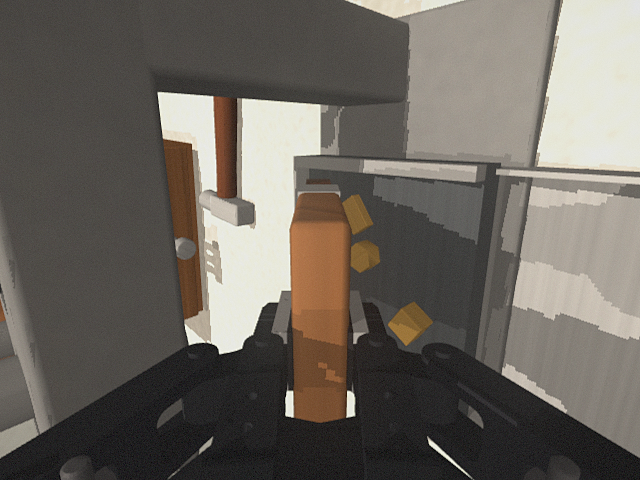

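View pics/s5c.png

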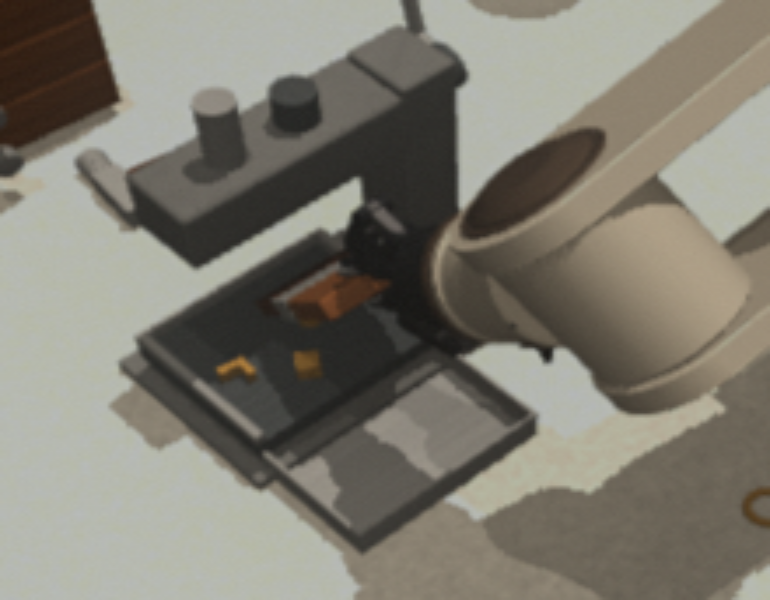

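```bash
python3 -m jog '[[[0,0,0],[0,-0.01,0.011],1],[[0,0,0],[0,-0.0193,0.0212],1],[[0,0,0],[0,-0.0193,0.0212],1],[[0,0,0],[0,-0.0193,0.0212],1],[[0,0,0],[0,-0.0123,0.0282],1],[[0,0,0],[0,-0.0053,0.0352],1],[[0,0,0],[0,-0.0053,0.0352],1],[[0,0,0],[0,-0.0053,0.0352],1]]'
python3 -c "
from h import *
print(endnow(),manip.observe()['wrist_torque'].round(2))"
```

```text
time_s: 5.52
eef_pos: [0.5196, -0.0758, 0.2466]
orientation: [-0.03, 0.923, -0.382, 0.012]
force: [-0.0, -0.4, -1.8]
grip_width: 0.0184
(array([ 48. , -31.4,  64.5]), array([-0. , -0.4, -1.8])) [ 0.49  0.02 -0.  ]
```

```bash
python3 -m jog '[[[0,0,0],[0,0.0015,0.0015],1],[[0,0,0],[0,0.0028,0.0028],1],[[0,0,0],[0,0.0028,0.0028],1]]'
python3 -c "
from h import *
print(endnow(),manip.observe()['wrist_torque'].round(2))"
```

```text
time_s: 5.77
eef_pos: [0.5196, -0.0757, 0.2423]
orientation: [-0.03, 0.923, -0.382, 0.011]
force: [-0.1, 0.1, -1.9]
grip_width: 0.0181
(array([ 47.9, -31.5,  60.2]), array([-0.1,  0.1, -1.9])) [0.58 0.07 0.01]
```

```bash
python3 -m jog '[[[0,0,0],[0,0.001,0.001],1],[[0,0,0],[0,0.002,0.002],1],[[0,0,0],[0,0.002,0.002],1]]'
python3 -c "
from h import *
print(endnow(),manip.observe()['wrist_torque'].round(2))"
```

```text
time_s: 6.02
eef_pos: [0.5195, -0.0757, 0.2393]
orientation: [-0.03, 0.923, -0.382, 0.011]
force: [-0.2, 0.6, -0.7]
grip_width: 0.0182
(array([ 47.9, -31.6,  57.1]), array([-0.2,  0.6, -0.7])) [0.46 0.03 0.08]
```

```bash
python3 -m jog '[[[0,0,0],[0,0.001,0.001],1],[[0,0,0],[0,0.0015,0.0015],1],[[0,0,0],[0,0.0015,0.0015],1]]'
python3 -c "
from h import *
print(endnow(),manip.observe()['wrist_torque'].round(2))"
```

```text
time_s: 6.27
eef_pos: [0.5195, -0.0757, 0.237]
orientation: [-0.03, 0.923, -0.382, 0.011]
force: [0.2, -0.1, -1.8]
grip_width: 0.0186
(array([ 47.9, -31.7,  54.8]), array([ 0.2, -0.1, -1.8])) [ 0.56  0.09 -0.01]
```

```bash
python3 -m jog '[[[0,0,0],[0,0.001,0.001],1],[[0,0,0],[0,0.0015,0.0015],1],[[0,0,0],[0,0.0015,0.0015],1]]'
python3 -c "
from h import *
print(endnow(),manip.observe()['wrist_torque'].round(2))"
```

```text
time_s: 6.52
eef_pos: [0.5195, -0.0757, 0.2349]
orientation: [-0.03, 0.923, -0.382, 0.011]
force: [-0.5, 1.3, 0.5]
grip_width: 0.0181
(array([ 48. , -31.7,  52.7]), array([-0.5,  1.3,  0.5])) [ 0.35  0.03 -0.02]
```

```bash
python3 -m jog '[[[0,0,0],[0,0.001,0.001],1],[[0,0,0],[0,0.0016,0.0016],1],[[0,0,0],[0,0.0016,0.0016],1]]'
python3 -c "
from h import *
s=manip.observe()
print(endnow(s),s['wrist_torque'].round(2))
delta(*endtgt(0,-31.7,50.5,45),s);delta(*endtgt(-70,-31.7,50.5,45),s)"
```

```text
time_s: 6.77
eef_pos: [0.5196, -0.076, 0.233]
orientation: [-0.03, 0.923, -0.383, 0.011]
force: [-1.5, -2.4, 5.6]
grip_width: 0.0183
(array([ 48.5, -31.6,  51.2]), array([-1.5, -2.4,  5.6])) [-1.28  0.06 -0.22]
t 6.77 turn [-0.0011, 0.0002, 0.003] shift [-0.0, 0.0344, -0.0339] rows>= 1.1584159839753825
t 6.77 turn [-0.0011, 0.0002, 0.003] shift [-0.0002, 0.0839, -0.0834] rows>= 2.8370426776616684
```

```bash
python3 -m jog '[[[0,0,0],[0,0.002,-0.003],1],[[0,0,0],[0,0.005,-0.006],1],[[0,0,0],[0,0.008,-0.009],1],[[0,0,0],[0,0.011,-0.012],1],[[0,0,0],[0,0.014,-0.015],1],[[0,0,0],[0,0.017,-0.018],1],[[0,0,0],[0,0.02,-0.021],1],[[0,0,0],[0,0.023,-0.024],1]]'
python3 - <<'E'
from h import *
s=manip.observe()
print(endnow(s),s['wrist_torque'].round(2))
cv2.imwrite('pics/w6.png',cams.capture('wrist')[:,:,::-1])
E
```

```text
time_s: 7.43
eef_pos: [0.5175, -0.0424, 0.234]
orientation: [-0.03, 0.923, -0.383, 0.012]
force: [-0.2, -3.8, 5.2]
grip_width: 0.0183
(array([ 15. , -31.4,  52.3]), array([-0.2, -3.8,  5.2])) [-1.41 -0.2  -0.03]
```

View pics/w6.png

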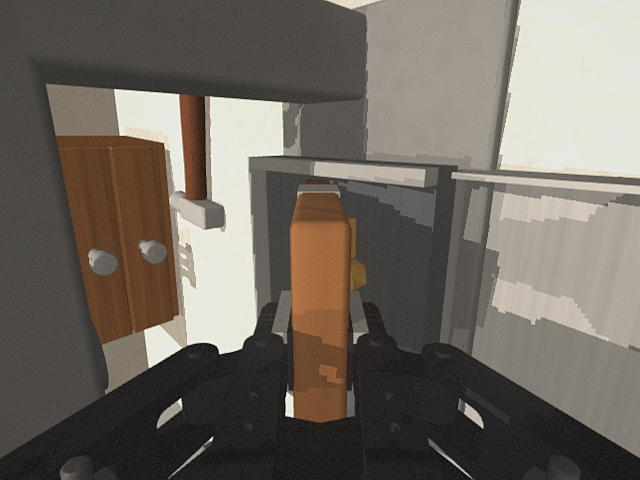

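```bash
python3 -m jog '[[[0,0,0],[0,0.003,-0.003],1],[[0,0,0],[0,0.006,-0.006],1],[[0,0,0],[0,0.009,-0.009],1],[[0,0,0],[0,0.012,-0.012],1],[[0,0,0],[0,0.015,-0.015],1],[[0,0,0],[0,0.018,-0.018],1],[[0,0,0],[0,0.021,-0.021],1],[[0,0,0],[0,0.024,-0.024],1],[[0,0,0],[0,0.027,-0.027],1],[[0,0,0],[0,0.03,-0.03],1],[[0,0,0],[0,0.033,-0.033],1],[[0,0,0],[0,0.036,-0.036],1]]'
python3 - <<'E'
from h import *
s=manip.observe()
print(endnow(s),s['wrist_torque'].round(2))
for n in('wrist','scene'): cv2.imwrite(f'pics/{n}7.png',cams.capture(n)[:,:,::-1])
s=cv2.imread('pics/scene7.png')[110:310,180:400];cv2.imwrite('pics/s7c.png',cv2.resize(s,None,fx=3.5,fy=3))
E
```

```text
time_s: 8.48
eef_pos: [0.5142, 0.0093, 0.234]
orientation: [-0.03, 0.923, -0.383, 0.012]
force: [0.3, -3.8, 6.6]
grip_width: 0.0184
(array([-36.9, -31.5,  52.3]), array([ 0.3, -3.8,  6.6])) [-1.68 -0.13  0.03]
```

View pics/wrist7.png

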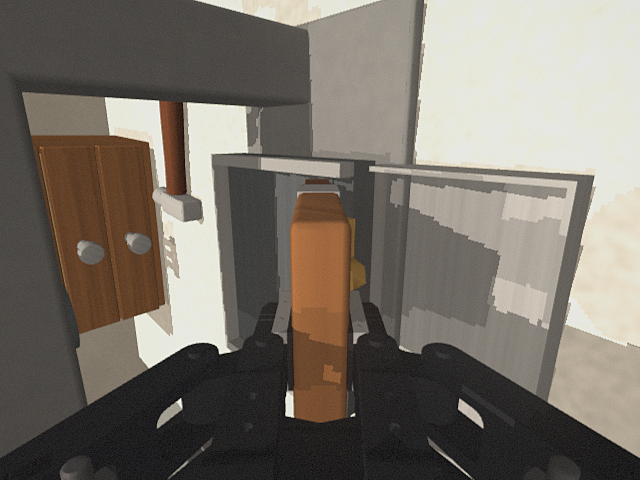

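View pics/s7c.png

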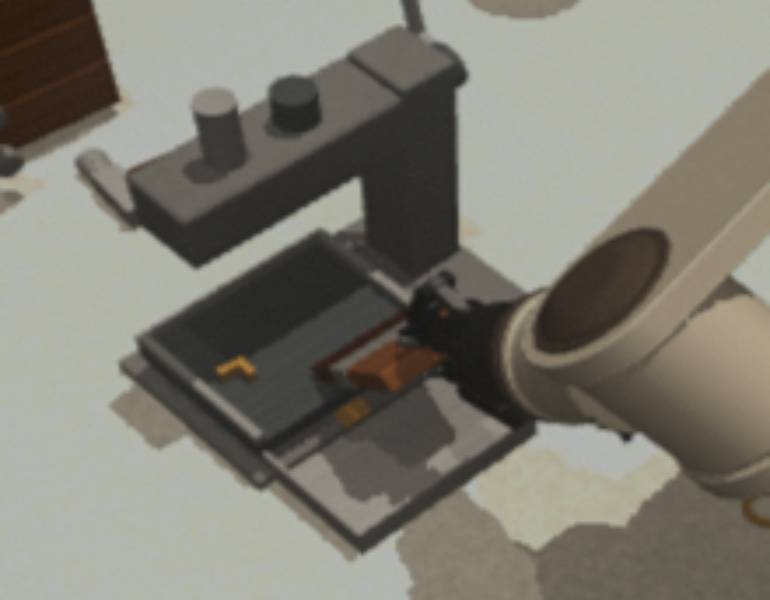

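```bash
python3 -m jog '[[[0,0,0],[0,0.0025,-0.0025],1],[[0,0,0],[0,0.005,-0.005],1],[[0,0,0],[0,0.0075,-0.0075],1],[[0,0,0],[0,0.01,-0.01],1],[[0,0,0],[0,0.0125,-0.0125],1],[[0,0,0],[0,0.015,-0.015],1],[[0,0,0],[0,0.0175,-0.0175],1],[[0,0,0],[0,0.02,-0.02],1],[[0,0,0],[0,0.0225,-0.0225],1],[[0,0,0],[0,0.025,-0.025],1],[[0,0,0],[0,0.0275,-0.0275],1],[[0,0,0],[0,0.03,-0.03],1]]'
python3 - <<'E'
from h import *
s=manip.observe()
print(endnow(s),s['wrist_torque'].round(2))
for n in('wrist','scene'): cv2.imwrite(f'pics/{n}8.png',cams.capture(n)[:,:,::-1])
s=cv2.imread('pics/scene8.png')[110:310,180:400];cv2.imwrite('pics/s8c.png',cv2.resize(s,None,fx=3.5,fy=3))
E
```

```text
time_s: 9.58
eef_pos: [0.5114, 0.0523, 0.2338]
orientation: [-0.03, 0.923, -0.383, 0.012]
force: [-1.2, 0.2, -1.6]
grip_width: 0.0181
(array([-80. , -31.6,  52. ]), array([-1.2,  0.2, -1.6])) [ 0.57 -0.03 -0.05]
```

View pics/wrist8.png

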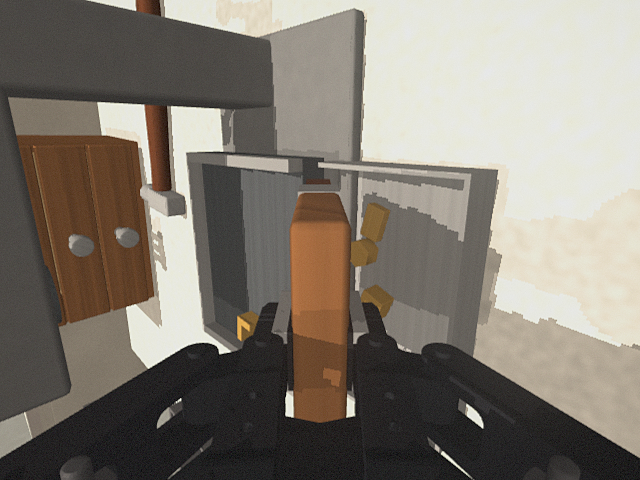

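View pics/s8c.png

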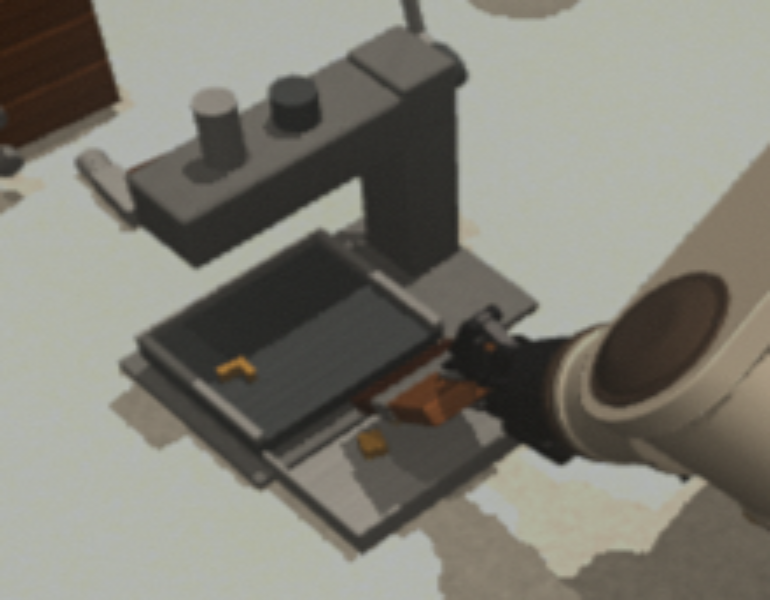

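```bash
python3 - <<'E'
from h import *
for t in [(-80,-31,88,45),(-80,30,88,45),(32,30,88,45),(32,30,60,45),(32,30,56,45)]: delta(*endtgt(*t))
E
```

```text
t 9.68 turn [-0.0017, 0.0016, 0.0038] shift [-0.0008, -0.026, -0.0253] rows>= 0.8698145303088297
t 9.68 turn [-0.0017, 0.0016, 0.0038] shift [-0.0618, -0.0262, -0.0252] rows>= 1.7196448404470233
t 9.68 turn [-0.0017, 0.0016, 0.0038] shift [-0.0614, -0.1053, 0.0541] rows>= 3.197397865926732
t 9.68 turn [-0.0017, 0.0016, 0.0038] shift [-0.0614, -0.0854, 0.0739] rows>= 3.083265360698196
t 9.68 turn [-0.0017, 0.0016, 0.0038] shift [-0.0614, -0.0826, 0.0767] rows>= 3.0785924520112995
```

```bash
python3 -m jog '[[[0,0,0],[0,-0.026,-0.025],1],[[0,0,0],[0,-0.026,-0.025],1],[[0,0,0],[-0.04,-0.026,-0.025],1],[[0,0,0],[-0.061,-0.026,-0.025],1],[[0,0,0],[-0.061,-0.05,-0.001],1],[[0,0,0],[-0.061,-0.075,0.024],1],[[0,0,0],[-0.061,-0.095,0.044],1],[[0,0,0],[-0.061,-0.105,0.054],1],[[0,0,0],[-0.061,-0.105,0.054],1],[[0,0,0],[-0.061,-0.095,0.064],1],[[0,0,0],[-0.061,-0.085,0.074],1],[[0,0,0],[-0.061,-0.085,0.074],1]]'
python3 - <<'E'
from h import *
print(endnow());delta(*endtgt(30,30,51.8,45))
cv2.imwrite('pics/w9.png',cams.capture('wrist')[:,:,::-1])
E
```

```text
time_s: 10.68
eef_pos: [0.5788, -0.0547, 0.2378]
orientation: [-0.032, 0.923, -0.383, 0.01]
force: [0.1, 0.0, -1.7]
grip_width: 0.0182
(array([30.8, 28.6, 55.8]), array([ 0.1,  0. , -1.7]))
t 10.68 turn [-0.0004, -0.001, 0.0073] shift [-0.0012, 0.0033, 0.0023] rows>= 0.09934459913952016
```

View pics/w9.png

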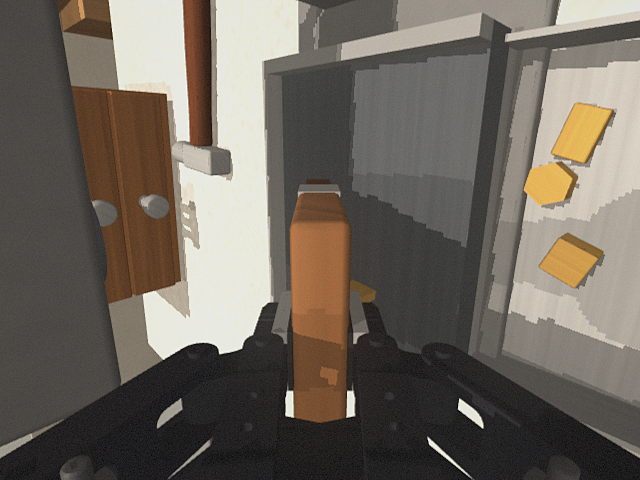

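```bash
python3 -m jog '[[[0,0,0],[0,0.001,0.001],1],[[0,0,0],[0,0.0018,0.0018],1],[[0,0,0],[0,0.0025,0.0025],1],[[0,0,0],[0,0.0025,0.0025],1]]'
python3 -c "
from h import *
print(endnow())"
```

```text
time_s: 11.07
eef_pos: [0.5792, -0.0545, 0.2357]
orientation: [-0.032, 0.923, -0.383, 0.01]
force: [0.8, 0.1, -2.4]
grip_width: 0.0185
(array([30.7, 29.2, 53.8]), array([ 0.8,  0.1, -2.4]))
```

```bash
python3 -m jog '[[[0,0,0],[0,0.001,0.001],1],[[0,0,0],[0,0.0017,0.0017],1],[[0,0,0],[0,0.0017,0.0017],1],[[0,0,0],[0,0.0017,0.0017],1]]'
python3 -c "
from h import *
print(endnow());delta(*endtgt(-80,29.2,52,45))"
```

```text
time_s: 11.4
eef_pos: [0.5793, -0.0546, 0.2337]
orientation: [-0.032, 0.923, -0.383, 0.011]
force: [-0.5, -1.1, 3.8]
grip_width: 0.0183
(array([30.9, 29.5, 51.9]), array([-0.5, -1.1,  3.8]))
t 11.4 turn [-0.0016, 0.0006, 0.0068] shift [-0.0005, 0.0779, -0.0786] rows>= 2.653315548691349
```

```bash
python3 -m jog '[[[0,0,0],[0,0.003,-0.003],1],[[0,0,0],[0,0.007,-0.007],1],[[0,0,0],[0,0.011,-0.011],1],[[0,0,0],[0,0.015,-0.015],1],[[0,0,0],[0,0.019,-0.019],1],[[0,0,0],[0,0.023,-0.023],1],[[0,0,0],[0,0.027,-0.027],1],[[0,0,0],[0,0.031,-0.031],1],[[0,0,0],[0,0.035,-0.035],1],[[0,0,0],[0,0.038,-0.038],1],[[0,0,0],[0,0.041,-0.041],1],[[0,0,0],[0,0.044,-0.044],1]]'
python3 -c "
from h import *
print(endnow())"
python3 -m jog '[[[0,0,0],[0,0.0025,-0.0025],1],[[0,0,0],[0,0.005,-0.005],1],[[0,0,0],[0,0.0075,-0.0075],1],[[0,0,0],[0,0.01,-0.01],1],[[0,0,0],[0,0.0125,-0.0125],1],[[0,0,0],[0,0.015,-0.015],1],[[0,0,0],[0,0.0175,-0.0175],1],[[0,0,0],[0,0.02,-0.02],1],[[0,0,0],[0,0.0225,-0.0225],1],[[0,0,0],[0,0.025,-0.025],1],[[0,0,0],[0,0.0275,-0.0275],1],[[0,0,0],[0,0.03,-0.03],1]]'
python3 - <<'E'
from h import *
print(endnow())
for n in('wrist','scene'): cv2.imwrite(f'pics/{n}10.png',cams.capture(n)[:,:,::-1])
s=cv2.imread('pics/scene10.png')[110:310,180:400];cv2.imwrite('pics/s10c.png',cv2.resize(s,None,fx=3.5,fy=3))
E
```

```text
time_s: 12.4
eef_pos: [0.5751, 0.0081, 0.2339]
orientation: [-0.032, 0.923, -0.384, 0.011]
force: [0.5, -4.5, 6.6]
grip_width: 0.018
(array([-31.9,  29.3,  52.2]), array([ 0.5, -4.5,  6.6]))
time_s: 13.4
eef_pos: [0.5722, 0.0509, 0.2336]
orientation: [-0.032, 0.923, -0.383, 0.011]
force: [0.2, 0.2, -1.6]
grip_width: 0.0183
(array([-74.8,  29. ,  51.9]), array([ 0.2,  0.2, -1.6]))
```

View pics/wrist10.png

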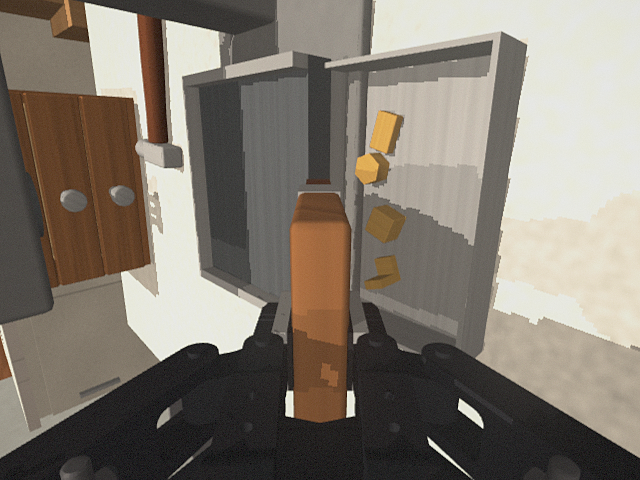

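View pics/s10c.png

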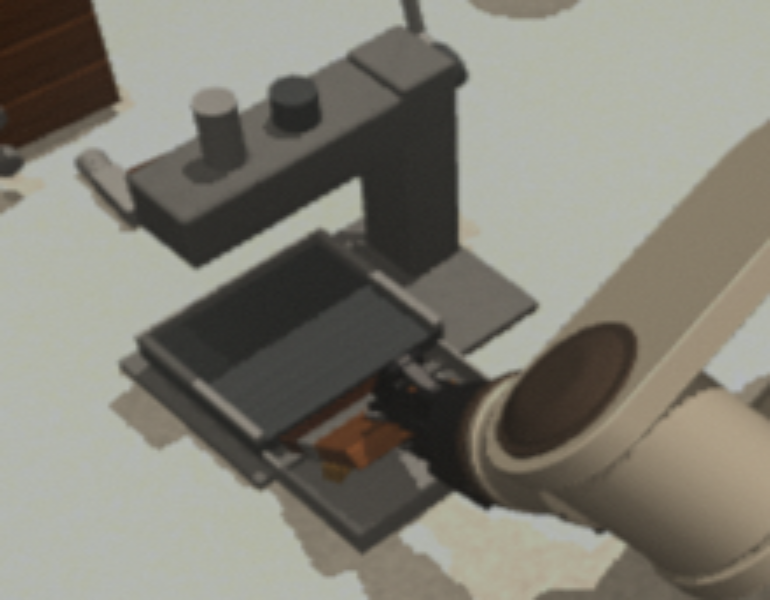

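```bash
python3 -m jog '[[[0,0,0],[0,-0.02,-0.02],1],[[0,0,0],[0,-0.045,-0.045],1],[[0,0,0],[0,-0.057,-0.057],1],[[0,0,0],[0,-0.057,-0.057],1]]'
cat >> h.py <<'E'
Q0=[-0.16595,0.92552,-0.33476,0.06167];P0=np.array([0.47757,0.35570,0.22772])
def home(dz=0,dn=0,s=None):
    M=R.from_quat(Q0).as_matrix();delta(P0+np.array([0,0,dz])-dn*M[:,1],M,s)
E
python3 - <<'E'
from h import *
print(endnow());home(.11)
E
```

```text
time_s: 13.83
eef_pos: [0.5731, 0.0512, 0.3187]
orientation: [-0.031, 0.923, -0.383, 0.014]
force: [-0.2, -0.9, -0.9]
grip_width: 0.0178
(array([-75. ,  31.1, 137. ]), array([-0.2, -0.9, -0.9]))
t 13.83 turn [-0.0929, -0.1953, -0.2119] shift [0.0746, 0.2053, -0.2334] rows>= 7.667399562173986
```

```bash
python3 -m jog '[[[0,0,0],[0.01,0.028,-0.03],1],[[0,0,0],[0.02,0.055,-0.062],1],[[-0.03,-0.06,-0.07],[0.03,0.083,-0.095],1],[[-0.06,-0.13,-0.14],[0.041,0.113,-0.128],1],[[-0.09,-0.195,-0.21],[0.052,0.142,-0.162],1],[[-0.093,-0.195,-0.212],[0.063,0.172,-0.195],1],[[-0.093,-0.195,-0.212],[0.0746,0.2053,-0.2334],1],[[-0.093,-0.195,-0.212],[0.0746,0.2053,-0.2334],1],[[-0.093,-0.195,-0.212],[0.0746,0.2053,-0.2334],1],[[-0.093,-0.195,-0.212],[0.0746,0.2053,-0.2334],1],[[-0.093,-0.195,-0.212],[0.0746,0.2053,-0.2334],1]]'
python3 - <<'E'
from h import *
home(.11);home(.03);home(.006)
for n in('wrist','top','scene'): cv2.imwrite(f'pics/{n}11.png',cams.capture(n)[:,:,::-1])
s=cv2.imread('pics/top11.png')[175:315,300:450];cv2.imwrite('pics/t11c.png',cv2.resize(s,None,fx=4.5,fy=4.2))
E
```

```text
time_s: 14.75
eef_pos: [0.4776, 0.3554, 0.3368]
orientation: [-0.166, 0.925, -0.335, 0.061]
force: [0.1, -1.0, -1.7]
grip_width: 0.0179
t 14.75 turn [-0.0004, -0.0009, 0.0008] shift [-0.0001, -0.0003, -0.0009] rows>= 0.02309232056292148
t 14.75 turn [-0.0004, -0.0009, 0.0008] shift [0.0001, 0.0509, 0.0605] rows>= 1.89691645931705
t 14.75 turn [-0.0004, -0.0009, 0.0008] shift [0.0001, 0.0663, 0.079] rows>= 2.472451847250109
```

View pics/wrist11.png

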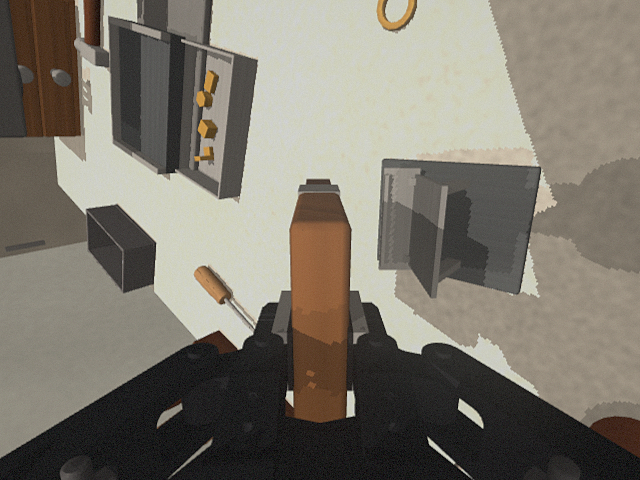

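View pics/t11c.png

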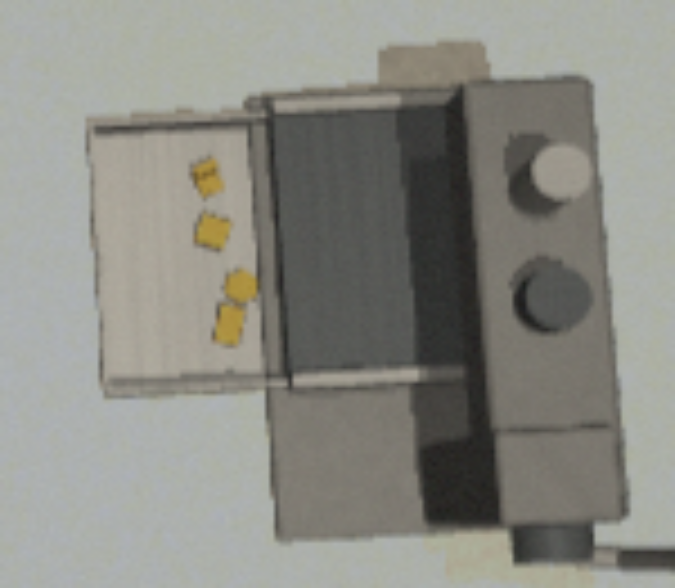

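```bash
python3 -m jog '[[[0,0,0],[0,0.017,0.02],1],[[0,0,0],[0,0.034,0.04],1],[[0,0,0],[0,0.051,0.0605],1],[[0,0,0],[0,0.057,0.068],1],[[0,0,0],[0,0.062,0.074],1],[[0,0,0],[0,0.0645,0.077],1],[[0,0,0],[0,0.0645,0.077],1]]'
python3 - <<'E'
from h import *
home(.001);print(manip.observe()['force'])
cv2.imwrite('pics/w12.png',cams.capture('wrist')[:,:,::-1])
E
```

```text
time_s: 15.48
eef_pos: [0.4784, 0.3548, 0.2374]
orientation: [-0.165, 0.926, -0.335, 0.061]
force: [0.6, -0.5, -1.3]
grip_width: 0.0183
t 15.48 turn [-0.0001, -0.0013, -0.0014] shift [0.0005, 0.0064, 0.006] rows>= 0.21092222802065927
[ 0.64086971 -0.51429618 -1.3311623 ]
```

View pics/w12.png

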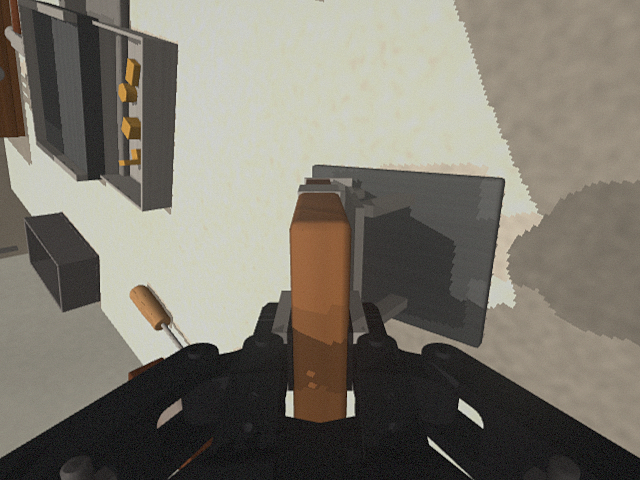

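```bash
python3 -m jog '[[[0,0,0],[0,0.002,0.002],1],[[0,0,0],[0,0.004,0.004],1],[[0,0,0],[0,0.006,0.0055],1],[[0,0,0],[0,0.006,0.0055],1]]'
python3 -c "
from h import *
home(0);print(manip.observe()['force'])"
```

```text
time_s: 15.87
eef_pos: [0.478, 0.3561, 0.2297]
orientation: [-0.165, 0.926, -0.335, 0.062]
force: [0.3, 0.1, -1.5]
grip_width: 0.0183
t 15.87 turn [0.0001, -0.0007, -0.0015] shift [0.0005, 0.0011, 0.0016] rows>= 0.048575632389624805
[ 0.27172315  0.1301841  -1.50984984]
```

```bash
python3 -m jog '[[[0,0,0],[0,0.001,0.001],1],[[0,0,0],[0,0.0014,0.002],1],[[0,0,0],[0,0.0014,0.002],1],[[0,0,0],[0,0.0014,0.002],1]]'
python3 -c "
from h import *
home(0);print(manip.observe()['force'])"
```

```text
time_s: 16.2
eef_pos: [0.4782, 0.3557, 0.2275]
orientation: [-0.165, 0.926, -0.335, 0.062]
force: [0.8, -2.4, 4.1]
grip_width: 0.018
t 16.2 turn [-0.0003, -0.0005, -0.0018] shift [0.0006, -0.0, -0.0003] rows>= 0.015769137357109893
[ 0.7562435  -2.4066975   4.07347051]
```

Seated as at the grasp (similar force). Release.

```bash
python3 -m jog '[[[0,0,0],[0,0,0],0.5],[[0,0,0],[0,0,0],0.2],[[0,0,0],[0,0,0],-0.2],[[0,0,0],[0,0,0],-0.6],[[0,0,0],[0,0,0],-1],[[0,0,0],[0,0,0],-1],[[0,0,0],[0,0,0],-1],[[0,0,0],[0,0,0],-1],[[0,0,0],[0,0,0],-1],[[0,0,0],[0,0,0],-1]]'
python3 - <<'E'
from h import *
print(manip.observe()['force'])
cv2.imwrite('pics/w13.png',cams.capture('wrist')[:,:,::-1])
E
```

```text
time_s: 17.03
eef_pos: [0.4782, 0.3558, 0.2275]
orientation: [-0.165, 0.926, -0.335, 0.062]
force: [0.1, 0.7, -0.5]
grip_width: 0.0853
[ 0.10500387  0.69502051 -0.5209987 ]
```

View pics/w13.png

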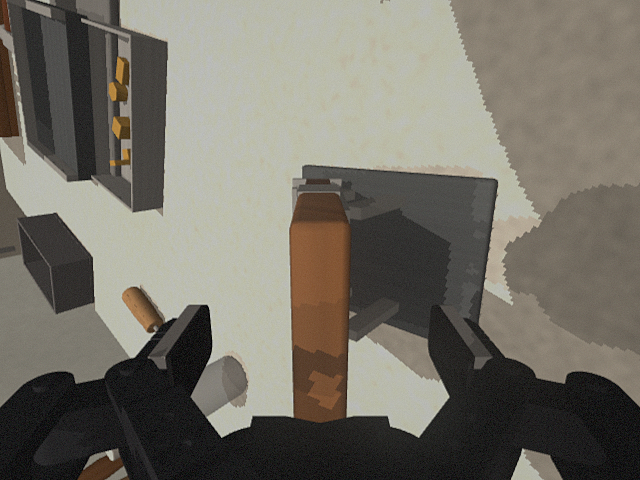

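Brush leans home, jaws open clear on both sides. Back out along the tool axis.

```bash
python3 -m jog '[[[0,0,0],[0,0,-0.02],-1],[[0,0,0],[0,0,-0.05],-1],[[0,0,0],[0,0,-0.09],-1],[[0,0,0],[0,0,-0.12],-1],[[0,0,0],[0.03,0,-0.14],-1],[[0,0,0],[0.06,0,-0.16],-1],[[0,0,0],[0.06,0,-0.16],-1],[[0,0,0],[0.06,0,-0.16],-1]]'
python3 - <<'E'
from h import *
print(manip.observe()['force'])
for n in('top','scene'): cv2.imwrite(f'pics/{n}14.png',cams.capture(n)[:,:,::-1])
t=cv2.imread('pics/top14.png');s=cv2.imread('pics/scene14.png')
c=lambda im,x,y,w,h,f:cv2.resize(im[y:y+h,x:x+w],None,fx=f,fy=f,interpolation=cv2.INTER_CUBIC)
t0=cv2.imread('pics/top0.png');s0=cv2.imread('pics/scene0.png')
cv2.imwrite('pics/cmp.png',np.vstack([np.hstack([c(t0,170,205,90,75,4),c(t,170,205,90,75,4)]),np.hstack([c(s0,345,305,90,70,4),c(s,345,305,90,70,4)])]))
for n,a,b in(('top',t0,t),('scene',s0,s)):
    d=cv2.absdiff(a,b).max(2);cv2.imwrite(f'pics/diff{n}.png',(d>40).astype('uint8')*255)
E
```

```text
time_s: 17.75
eef_pos: [0.3848, 0.4313, 0.3513]
orientation: [-0.166, 0.926, -0.334, 0.063]
force: [-0.6, 0.3, -0.3]
grip_width: 0.0856
[-0.608834    0.2786729  -0.32901125]
```

View pics/cmp.png

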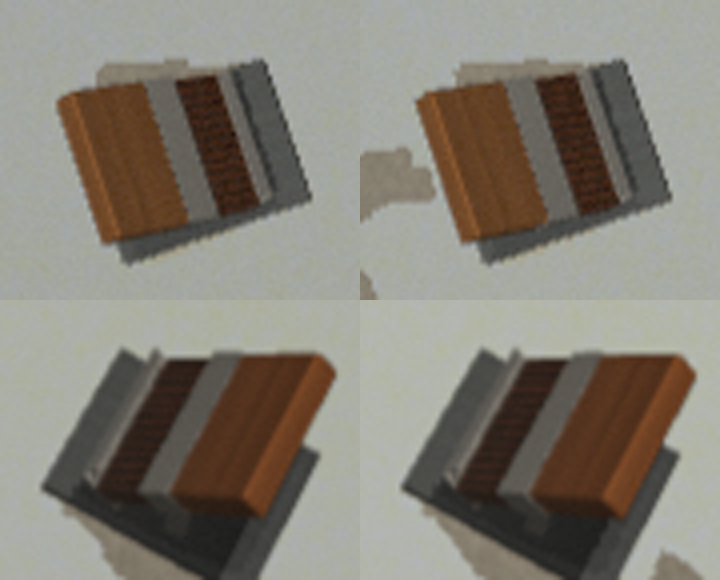

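View pics/scene14.png

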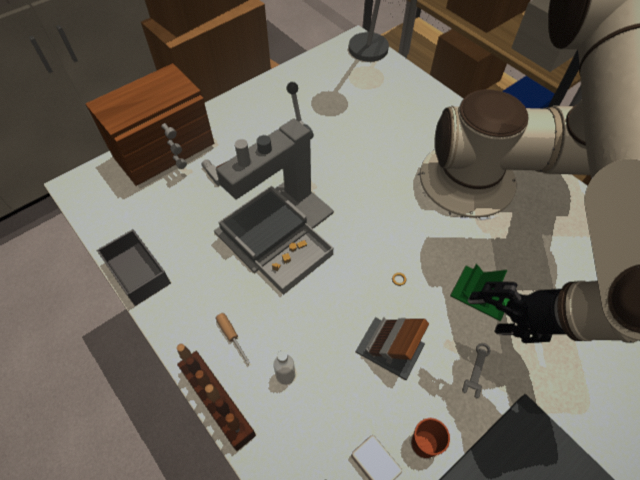

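View pics/top14.png

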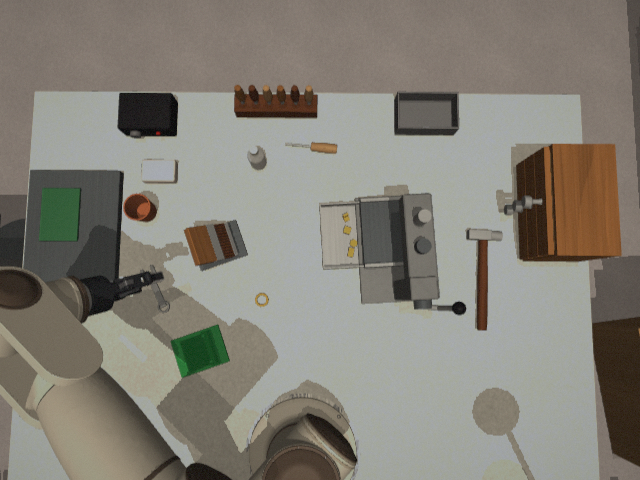

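```bash
sed -i 's/z=.06$/z=.014/' scr.py; python3 scr.py pics/top14.png; python3 -c "
from h import *
s=manip.observe();print(s['joint_vel'].round(3),s['force'].round(1));print(manip.sign_off())"
```

```text
px [345.6 216.8] A 36 press c [-97.  49.] x -103.4 -90.3 y 37.7 58.9
px [346.8 229.8] A 44 press c [-96.  14.] x -105.6 -86.8 y 5.4 24.5
px [353.1 242.7] A 43 press c [-81. -21.] x -89.3 -73.1 y -29.6 -11.0
px [350.5 251.9] A 45 press c [-89. -45.] x -96.3 -82.3 y -55.5 -34.2
[-0.014  0.016 -0.001 -0.    -0.001  0.   ] [-0.1  0.6 -0.1]
the job is handed in; nothing more can be done
None
```

I took the brush from its grey rest (the green look-alike was left alone) and swept all four offcuts into the catch tray in two passes. The first pass took three pieces and the second took the L-shaped one. I then leaned the brush back, backed the open gripper away and handed the job in at about 18 s of the 56 s allowed.

**Offcuts:** in the last top picture all four lie in the tray, at press x -97 to -81 and y -45 to 49 mm, which is well inside the walls. The bed is empty. The L-shaped piece stands on its side. I did not measure how high the pieces sit in the tray.

**Brush:** its before and after crops match in both fixed views. I compared these by eye, not in numbers.

**Bed and press:** the net upward force, measured at the wrist between moves, was at most about 8 N during the sweeps. I saw no sign of a strike on the press.

**Other checks:** by eye, the bystanders appear where they were at the start. The wrist force was near zero when I handed in. No check failed. The only disagreement was 2 to 4 mm between camera views on where the press stood, so I found the bed height by touch, at roughly 48 mm.

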